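Hold a display slat against a sprung fence for screwing

TASK

We are assembling the waffle stall's menu stand. Pull the bare wooden slat straight up out of its upright holder and hold it upright, broad face flat against both rubber pads of the jig's blue sprung fence and centred on them, with a gap of about 15 mm left between its lower end and the jig's base board; push steadily so that the black pointer stands in the green band, never into the red. Finish while still gripping it and pushing like that, since I will drive the screws while you hold; leave the two fruit bowls in the middle alone.

Things in the scene. Friction and masses are not known exactly. Their poses are not given: they have to be found in the camera images.
- slat: bare light-wood slat upright in the holder, 14 mm thick (x) x 80 wide (y) x 140 tall (z), about 90 g, same front and back. Origin: centre of its lower end. Its lower 40 mm are in the slot. Grip it across the 14 mm, in the middle of its width, about 35 mm below its upper end (pad height), the far finger going between the pads; firmly, and carry it slowly, or it swings in the fingers.
- holder: dark-wood upright slot holder fixed to the table, foot plate 75 (x) x 120 (y) mm, slot 17 x 84 mm open at the top, slot floor 8 mm and rim 48 mm above the table. Origin: centre of its underside, on the table; the slot is centred on it; x runs along the slat's thickness, z up.
- jig: assembly jig fixed to the table: plywood base board 200 x 170 mm, top 10 mm above the table (65 mm in front of the origin to 135 behind), with a blue sprung fence: two upright posts (tops 145 mm above the table), each with a rubber pad in front. Origin: on the table, below the middle of the unpressed pads' front faces. x: the direction to push, z up.
- fence_pads (a point): midpoint between the two dark rubber pads on their front faces, 121 mm above the table; moves with the fence. Pads 14 mm wide, centred 32 mm either side (along the jig's y), from 100 to 142 mm above the table. Between the posts the gap is 48 mm wide above 38 mm, open behind.
- jig_scale (a point): middle of the green band of the scale, on the base board at the jig's -y side: white, green (12 mm long), then red along the jig's +x, under the thin black pointer that the fence carries.
- fence (a joint): slide of the sprung fence along the jig's +x, m: 0 unpressed, grows as it is pushed back, stop at 0.032. No preload, 600 N/m. The pointer is in the green band from 0.008 to 0.020 (about 5 to 12 N; middle 0.014, 8.4 N), beyond that in the red.
- kiwi_bowl: glass bowl of green kiwi pieces, 120 mm across, 69 mm high, loose; leave alone. Origin: centre of its underside.
- plum_bowl: glass bowl of dark red plum pieces, 115 mm across, 69 mm high, loose; leave alone. Origin: centre of its underside.
There are look-alikes about, which are no part of the job. Several things have the shape of the holder; the one meant has the colours described above. Several things have the shape of the slat; the one meant has the colours described above.

How it is judged:
On the way:
1. the slat is drawn upright out of the holder, its lower end above the rim (z of slat in the frame of holder above 0.05 m and angle between slat's own z axis and vertical below 0.25 rad and horizontal distance between slat and holder below 0.04 m and contact force between the fingers and slat above 2 N), for 0.05 s.
At the end, for the whole second after the job is handed in: For the last second: slat gripped (over 2 N), pressing the fence with 3.5 to 14 N, fence back 7.5 to 20.5 mm; slat upright within 0.12 and square within 0.09 rad, lower end centred within 12 mm and 5 to 28 mm above the board, under 15 mm/s; bowls moved under 20 mm (value of joint fence between 0.0075 and 0.0205 m and contact force between slat and jig between 3.5 and 14 N and contact force between the fingers and slat above 2 N and z of slat in the frame of jig between 0.015 and 0.038 m and y of slat in the frame of jig between -0.012 and 0.012 m and x of slat in the frame of jig between -0.012 and 0.025 m and angle between slat's own z axis and vertical below 0.12 rad and angle between the x axis of slat and the x axis of jig, either way round below 0.09 rad and linear speed of slat below 0.015 m/s and distance of each of kiwi_bowl, plum_bowl from where it was at the start of the episode below 0.02 m); the arm keeps its last pose, push and grip.
It fails at once if the fence is pushed well into the red (value of joint fence above 0.0225 m).
It fails at once if a fruit bowl is knocked away (distance of any of kiwi_bowl, plum_bowl from where it was at the start of the episode above 0.03 m).
It also fails if it takes over 51 s, if anything falls off the work surface, if the arm or the gripper's body presses on something with over 40 N, if the wrist force passes 120 N, or if a joint passes its speed limit or range.

ROBOT

A 7-joint arm with a two-finger parallel gripper is mounted at the origin on a cart in front of the work surface, level with it; the furniture and walls round the work are solid. World frame = base frame: x ahead of the robot, y to its left, z up, the work surface at z = 0. Lengths are in m, angles in rad, forces in N, time in s.
With the tool pointing down it reaches from about 0.4 to 0.85 m from the base axis. Payload 10.4 kg.
Tool frame: the origin (TCP) lies at the centre of the arm's flange, where the gripper is bolted on; the fingertips stand 173 mm ahead of it and the grasp point (between the pads) lies 155 mm ahead of it; z points along the fingers, y is the line along which they close (so a half turn about z gives the same grasp; the last joint's range is limited). The gripper opens to 85 mm and grips with 20 to 120 N. Pads are 22 mm wide; open, the fingers measure 114 mm over their backs; the gripper's body (76 mm by 85 mm) begins 54 mm behind the grasp point. The pads swing forward as they close: fully open they stand 13 mm farther back than shut.
Start: joints at [-1.363, 0.332, -0.065, 1.46, 0.022, 1.35, -0.088], TCP at [0.143, 0.608, 0.405] pointing down, gripper open.
Joint ranges: [-2.6, 2.6], [-0.5, 2.12], [-1.47, 1.34], [0.16, 2.42], [-1.27, 4.41], [0.06, 2.06], [-2.6, 2.6]. Speed limits (rad/s): [2.22, 2.22, 2.79, 2.79, 3.14, 3.14, 3.14].

INTERFACE

Orientations are given as a unit quaternion [x, y, z, w].
In Python, from workcell import manip, viewer, finder gives the robot as it stands.
- The arm moves only by the tool arm_command, never from a script. Its argument "plan" is a list of rows, each an object with "dp": the shift along the tool's x, y, z in mm, a list of three; "spin": the turn about the tool's z in rad. A call has 1 to 5 rows; each row shifts and turns the commanded pose from where the row before left it, along the tool's axes as they then stand; what a row does not reach is not made up. A row lasts 1/10 s, in which the tool goes at most 50 mm and 8.59 degrees, less where a joint would pass 70% of its speed; a pose out of reach is approached as far as the arm can. A call is refused whole if a number of a shift passes 50 or a number of a turn 0.15, either way. A call with a gripper value outside its range is refused whole. "grip" is the closure, from -1 (fully open) to 1 (shut), set as the call begins (left out, the last holds). The fingers move at their own pace and stop on an object; "newtons" is the grip in N (left out, the last holds). Time passes only in rows, so rows that do not move let the fingers close. It gives the time, the measured TCP pose, the force, the opening and the grip force at its end, in the units of the state.
- manip.get_obs(): the state, without advancing time (a new reading comes with each control period).
- viewer.camera(name): name is "scene" or "side" or "wrist"; returns the picture (420x560x3 uint8, blue, green, red); there is no depth.
- viewer.camera_params(name): a dict with "vertical_fov" (degrees; the focal length in pixels is half the picture's height over the tangent of half this angle, whatever the lens; pixels are square), "cx", "cy" (the principal point, pixels), "R" (3x3) and "t" (3): a world point X has camera coordinates R X + t; the wrist camera has in their place "T_tool_cam" (4x4, takes a point from camera to tool coordinates, whose origin is the TCP and whose axes are the flange's). Camera axes: x right, y down, z forward; pixel columns grow to the right and rows downward; lengths in m; the calibration is good to about 2 mm. The wrist camera is an equidistant fisheye: a pixel r from the principal point sees the ray r / f radians off the axis. A picture is of the moment at which its call begins: read the wrist's pose just before it. camera_params takes no time and is no camera call.
- manip.hand_in(): hands the job in; it is judged then, once.
Trained networks look in the newest picture that a camera, given by its name, has taken for a name from the list of things; names that differ only in an ending like _2 or _b are one class to them, and where a whole thing is asked for, a point or a joint stands for the part that bears it (a point fixed in the world has none). Each returns a list of dicts, best first, with "score" (0 to 1); they miss things now and then, are a little off and sometimes report something else, mostly with a low value. They report only what shows in the picture. A call takes as long as a camera call. They do not tell look-alikes from the thing itself.
- finder.find_in(camera, thing): "position" ([x, y, z] in m, in world coordinates, good to about 4 mm: the middle of the surface that is visible of it).
The state is a dict: "clock": time; "joint_pos": joint angles; "joint_velocities": joint speeds; "tau": joint torques, N m; "position": TCP position; "ee_rot": TCP orientation; "ft_force": force on the tool from outside, world axes, zero at the start; "torque": the same for the moment, N m; "grip_width": opening from 0.0 (shut) to 1.0 (fully open); "grasp_force": force on a finger pad.
Only numpy, scipy, OpenCV 4.12 (cv2) and the standard library are available. Lean on these libraries where they do the work, as an engineer would, in place of code of your own. Each camera call takes 0.05 s, during which the arm holds its last target. There are 200 camera calls.

## Working session

There is one attempt and no reset: what is moved stays moved. The work goes in short steps, Python scripts to look and compute and a tool call to move; the robot and the scene stay as the last step left them, time stands still between calls to the robot, and variables do not carry over. Pictures are saved under pics/ and viewed, at most 10 in all, crops included, and the job is handed in when it is done.

Besides the shell and the picture viewer there is one more tool, called after "Emit:" as name(argument=value, ...), one argument or row to a line, values as JSON. arm_command: Moves the arm, as the interface text tells. Its arguments: {"type":"object","properties":{"plan":{"type":"array","items":{"type":"object","properties":{"dp":{"type":"array","items":{"type":"number"}},"spin":{"type":"number"}}}},"grip":{"type":"number"},"newtons":{"type":"number"}},"required":["plan"]}

```bash
mkdir -p pics; python3 - <<'E'
from workcell import manip, viewer, finder
import cv2,numpy as np
o=manip.get_obs();print({k:np.round(o[k],3) for k in('clock','position','ee_rot','ft_force','grip_width')})
for c in('scene','side'):
    cv2.imwrite(f'pics/{c}0.png',viewer.camera(c))
    p=viewer.camera_params(c);f=210/np.tan(np.radians(p['vertical_fov'])/2)
    for n in('slat','holder','jig','fence_pads','jig_scale','kiwi_bowl','plum_bowl'):
        for d in finder.find_in(c,n)[:5]:
            X=np.array(d['position']);q=np.array(p['R'])@X+p['t']
            print(c,n,round(d['score'],2),np.round(X,3),np.round([f*q[0]/q[2]+p['cx'],f*q[1]/q[2]+p['cy']]))
E
```

```text
{'clock': np.float64(0.0), 'position': array([0.143, 0.608, 0.404]), 'ee_rot': array([ 0.115,  0.993, -0.001, -0.   ]), 'ft_force': array([-0.356, -0.451,  0.026]), 'grip_width': np.float64(1.001)}
scene slat 0.95 [ 0.495 -0.236  0.11 ] [324. 280.]
scene slat 0.59 [ 0.432 -0.391  0.101] [378. 355.]
scene holder 0.64 [ 0.667 -0.298  0.022] [385. 271.]
scene jig 0.68 [0.619 0.21  0.012] [216. 190.]
scene fence_pads 0.86 [0.617 0.227 0.07 ] [209. 172.]
scene jig_scale 0.9 [0.62  0.205 0.012] [218. 190.]
scene kiwi_bowl 0.66 [ 0.668 -0.007  0.053] [287. 205.]
scene plum_bowl 0.56 [ 0.497 -0.012  0.047] [243. 245.]
side slat 0.83 [ 0.443 -0.394  0.088] [285. 313.]
side slat 0.61 [ 0.491 -0.263  0.135] [282. 255.]
side holder 0.85 [ 0.673 -0.302  0.011] [348. 279.]
side holder 0.59 [ 0.495 -0.236  0.008] [277. 282.]
side jig 0.77 [0.623 0.2   0.012] [261. 180.]
side fence_pads 0.93 [0.614 0.215 0.077] [257. 162.]
side jig_scale 0.84 [0.625 0.204 0.01 ] [261. 180.]
side kiwi_bowl 0.96 [ 0.664 -0.017  0.051] [300. 206.]
side plum_bowl 0.63 [ 0.497 -0.02   0.049] [249. 221.]
side plum_bowl 0.54 [0.619 0.216 0.078] [258. 162.]
```

View pics/scene0.png

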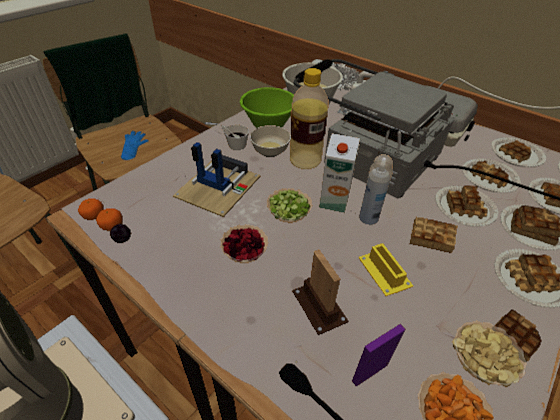

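View pics/side0.png

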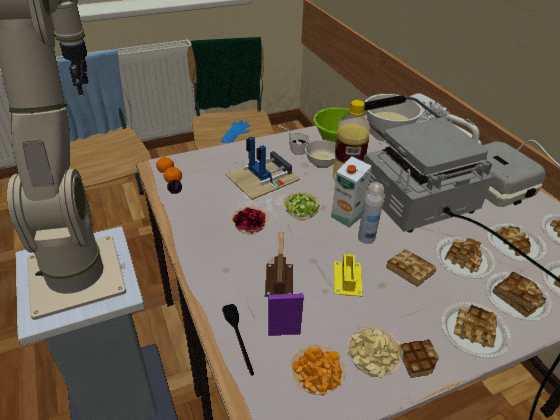

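The bare slat in the dark-wood holder is at scene (324,280) and side (281,250). Candidates:
- **Slat:** the bare wood one at scene (324,280), or the purple one at (378,355). I choose the wood one.
- **Holder:** the dark-wood one at (320,305), or the yellow one at (385,268). I choose the dark-wood one.

The jig is at scene (216,185) and the bowls are at (243,245) and (289,205). Next I check the choice in one close crop.

```bash
python3 - <<'E'
import cv2,numpy as np
a=cv2.imread('pics/scene0.png');b=cv2.imread('pics/side0.png')
c=lambda i,x,y:cv2.resize(i[y:y+75,x:x+100],(400,300),interpolation=cv2.INTER_CUBIC)
d=lambda i,x,y:cv2.resize(i[y:y+100,x:x+133],(400,300),interpolation=cv2.INTER_CUBIC)
cv2.imwrite('pics/c1.png',np.vstack([np.hstack([d(a,255,240),d(b,215,220)]),np.hstack([c(a,170,140),c(b,220,132)])]))
E
```

```text
(no output)
```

View pics/c1.png

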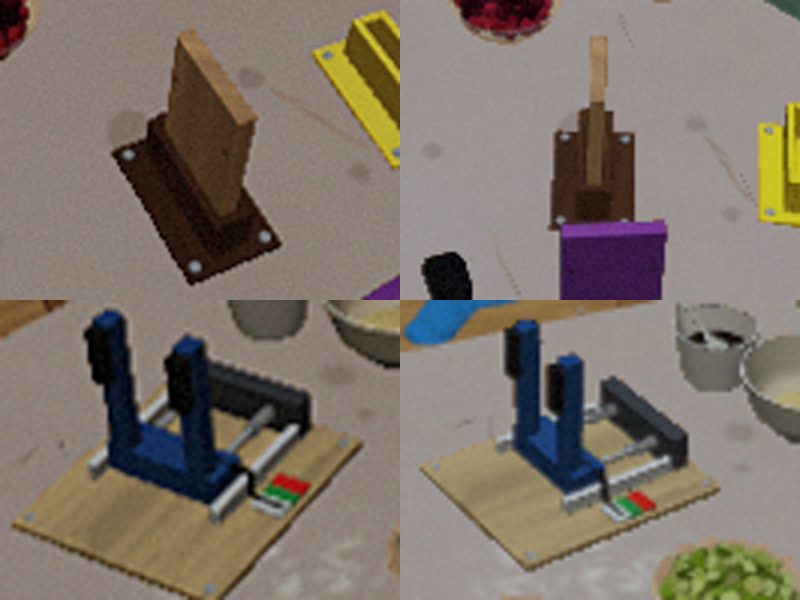

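Top left: the bare wood slat is in the dark holder, so the choice is right. Its top-face corners are at about crop (180,33), (197,33), (256,117) and (243,124). Below, the jig's board corners show at left, bottom and right, with the pads facing front-left. Now I triangulate them.

```bash
cat > h.py <<'E'
from workcell import manip, viewer, finder
import cv2,numpy as np
def onplane(cam,uv,z):
    p=viewer.camera_params(cam);f=210/np.tan(np.radians(p['vertical_fov'])/2)
    R=np.array(p['R']);c=-R.T@np.array(p['t'])
    d=R.T@np.array([(uv[0]-p['cx'])/f,(uv[1]-p['cy'])/f,1]);return c+d*(z-c[2])/d[2]
E
python3 - <<'E'
from h import *
S=lambda u,v:(255+u/3,240+v/3)
c=[onplane('scene',S(*q),.148)[:2] for q in((180,33),(197,33),(256,117),(243,124))]
print('slat top',np.round(c,4),np.mean(c,0)); d=c[2]+c[3]-c[0]-c[1];print('len',np.linalg.norm(d)/2,'width dir',np.degrees(np.arctan2(d[1],d[0])))
c=[onplane('scene',S(*q),.006)[:2] for q in((112,153),(193,284),(281,243))]
print('foot',np.round(c,4),(c[0]+c[2])/2,[np.linalg.norm(c[1]-c[i]) for i in(0,2)],[np.degrees(np.arctan2(*(c[i]-c[1])[::-1])) for i in(0,2)])
D=lambda u,v:(215+u/3,220+v/3)
c=[onplane('side',D(*q),.006)[:2] for q in((155,129),(150,229),(235,131))]
print('foot side',np.round(c,4),(c[1]+c[2])/2)
c=[onplane('side',D(*q),.148)[:2] for q in((190,36),(207,36))];print('top far side',np.round(c,4))
for cam,ps in(('scene',((173,195.8),(222.5,214.5),(260.5,175))),('side',((225.3,173.5),(252.5,199),(299.8,179)))):
    l,b,r=[onplane(cam,q,.01)[:2] for q in ps]
    y=(l-b);x=(r-b);print(cam,'jig',l,b,r,np.linalg.norm(y),np.linalg.norm(x),'xdir',np.degrees(np.arctan2(x[1],x[0])),np.degrees(np.arctan2(y[1],y[0]))-90,'origin',(l+b)/2+x*.065/np.linalg.norm(x))
E
```

```text
slat top [[ 0.5158 -0.1944]
 [ 0.5231 -0.2029]
 [ 0.4915 -0.2693]
 [ 0.4819 -0.2661]] [ 0.50306451 -0.23315707]
len 0.07643473506768678 width dir -115.37605954205073
foot [[ 0.4941 -0.1634]
 [ 0.4468 -0.2705]
 [ 0.5122 -0.2995]] [ 0.50317269 -0.23146234] [np.float64(0.11704045409981978), np.float64(0.07159965430510279)] [np.float64(66.16219061688663), np.float64(-23.929781382629635)]
foot side [[ 0.4956 -0.16  ]
 [ 0.4458 -0.2686]
 [ 0.5638 -0.1904]] [ 0.50481446 -0.22952707]
top far side [[ 0.5121 -0.1947]
 [ 0.5256 -0.2002]]
scene jig [0.52330804 0.28389395] [0.56116704 0.12613966] [0.7541465  0.16210561] 0.16223353167922638 0.1963023727421285 xdir 10.55720008012656 13.495036548935886 origin [0.60613725 0.21692592]
side jig [0.52431008 0.28267541] [0.56059515 0.11670135] [0.75047272 0.15868312] 0.16989407299854117 0.19446325988309734 xdir 12.467475350724344 12.331922234218936 origin [0.60591983 0.21372093]
```

Emit:
arm_command(
  plan=[
    {"dp": [-48, -6, -4], "spin": 0.08},
    {"dp": [-48, -6, -4], "spin": 0.08},
    {"dp": [-48, -6, -4], "spin": 0.08},
    {"dp": [-48, -6, -4], "spin": 0.08},
    {"dp": [-48, -6, -4], "spin": 0.08},
  ],
  grip=-1,
)

```text
clock: 1.3
position: [0.3537, 0.4888, 0.4249]
ee_rot: [0.312, 0.95, 0.0, 0.0]
ft_force: [0.3, 0.9, -1.0]
grip_width: 1.0
grasp_force: 0.0
```

Emit:
arm_command(
  plan=[
    {"dp": [-48, -6, -4], "spin": 0.08},
    {"dp": [-48, -6, -4], "spin": 0.08},
    {"dp": [-48, -6, -4], "spin": 0.08},
    {"dp": [-48, -6, -4], "spin": 0.08},
    {"dp": [-48, -6, -4], "spin": 0.08},
  ],
)

```text
clock: 1.8
position: [0.4996, 0.2978, 0.4449]
ee_rot: [0.494, 0.869, 0.0, 0.0]
ft_force: [0.6, 0.6, 0.2]
grip_width: 0.998
grasp_force: 0.0
```

Emit:
arm_command(
  plan=[
    {"dp": [-48, -2, 0], "spin": 0.08},
    {"dp": [-48, -2, 0], "spin": 0.08},
    {"dp": [0, 0, 0]},
  ],
)

```text
invalid input at $.plan[2]: expected keys dp, spin
```

Emit:
arm_command(
  plan=[
    {"dp": [-48, -2, 0], "spin": 0.08},
    {"dp": [-48, -2, 0], "spin": 0.08},
    {"dp": [0, 0, 0], "spin": 0},
  ],
)

```text
clock: 2.1
position: [0.5438, 0.2058, 0.4453]
ee_rot: [0.566, 0.824, -0.0, 0.001]
ft_force: [-0.3, 0.2, 0.8]
grip_width: 0.999
grasp_force: 0.0
```

```bash
cat >> h.py <<'E'
from scipy.spatial.transform import Rotation as Ro
def T_cam(o):
    T=np.eye(4);T[:3,:3]=Ro.from_quat(o['ee_rot']).as_matrix();T[:3,3]=o['position']
    return T@np.array(viewer.camera_params('wrist')['T_tool_cam'])
def wplane(T,uv,z):
    p=viewer.camera_params('wrist');f=210/np.tan(np.radians(p['vertical_fov'])/2)
    v=np.array([uv[0]-p['cx'],uv[1]-p['cy']]);r=np.hypot(*v)+1e-9;a=r/f
    d=T[:3,:3]@np.array([*(v/r*np.sin(a)),np.cos(a)]);return T[:3,3]+d*(z-T[2,3])/d[2]
def snap(name):
    o=manip.get_obs();T=T_cam(o);im=viewer.camera('wrist');cv2.imwrite(f'pics/{name}.png',im);np.save(f'pics/{name}.npy',T)
    q=o['ee_rot'];print(o['clock'],np.round(o['position'],4),'yaw',np.degrees(np.arctan2(q[1]**2-q[0]**2,2*q[0]*q[1])));return im,T
E
python3 - <<'E'
from h import *
snap('w1')
for n in('jig','fence_pads','jig_scale'):print(n,[(d['score'],np.round(d['position'],3)) for d in finder.find_in('wrist',n)[:2]])
E
```

```text
2.1 [0.5438 0.2058 0.4453] yaw 21.00194053793662
jig [(0.91, array([0.618, 0.231, 0.007]))]
fence_pads [(0.85, array([0.62 , 0.232, 0.089]))]
jig_scale [(0.96, array([0.621, 0.233, 0.007]))]
```

View pics/w1.png

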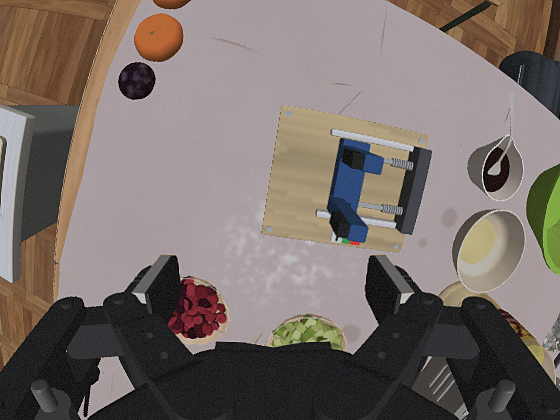

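The jig board fills the middle of the picture, with corners at about (281,106), (429,135), (402,252) and (261,236). The pads are at (350,155) and (338,222), and the bowls are at (195,307) and (309,335). Next I compute the jig pose from an edge-refined fit.

```bash
python3 - <<'E'
from h import *
T=np.load('pics/w1.npy');im=cv2.imread('pics/w1.png')
a,b,c,d=[wplane(T,q,.01)[:2] for q in((281,106),(429,135),(402,252),(261,236))]
for n,v in(('top',b-a),('bot',c-d),('left',a-d),('right',b-c)):print(n,np.linalg.norm(v),np.degrees(np.arctan2(v[1],v[0])))
x=np.array([np.cos(np.radians(12.4)),np.sin(np.radians(12.4))])
print((a+b+c+d)/4-.035*x,(a+d)/2+.065*x)
cv2.imwrite('pics/w1c.png',cv2.resize(im[90:265,250:445],None,fx=3.4,fy=3.4,interpolation=cv2.INTER_CUBIC))
E
```

```text
top 0.20077050049899475 12.791311881372781
bot 0.20234617861213666 13.361732208710963
left 0.17032362698142703 102.2937063171125
right 0.16830275857115512 102.82073644752249
[0.60425264 0.21914897] [0.60375569 0.21781937]
```

View pics/w1c.png

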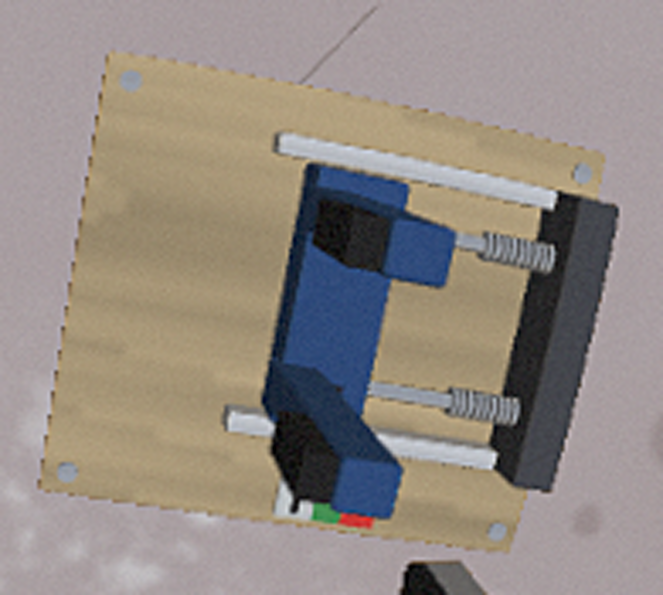

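Emit:
arm_command(
  plan=[
    {"dp": [-46, -4, 0], "spin": 0.08},
    {"dp": [-46, -4, 0], "spin": 0.08},
    {"dp": [-46, -4, 0], "spin": 0.08},
    {"dp": [-46, -4, 0], "spin": 0.08},
    {"dp": [-46, -4, 0], "spin": 0.08},
  ],
)

```text
clock: 2.8
position: [0.5717, -0.0138, 0.4446]
ee_rot: [0.714, 0.7, 0.0, -0.0]
ft_force: [0.2, 0.3, -0.2]
grip_width: 1.0
grasp_force: 0.0
```

Emit:
arm_command(
  plan=[
    {"dp": [-45, -4, 0], "spin": 0.08},
    {"dp": [-45, -4, 0], "spin": 0.08},
    {"dp": [-45, -4, 0], "spin": 0.08},
    {"dp": [-32, -4, 0], "spin": 0.08},
    {"dp": [0, 0, 0], "spin": 0},
  ],
)

```text
clock: 3.3
position: [0.5323, -0.1805, 0.4451]
ee_rot: [0.819, 0.574, -0.0, 0.0]
ft_force: [0.5, -0.4, 0.3]
grip_width: 0.998
grasp_force: 0.0
```

```bash
python3 - <<'E'
from h import *
T=np.load('pics/w1.npy')
a,b=[wplane(T,q,.145)[:2] for q in((372.9,164.1),(358.2,233.2))];v=a-b
print('posts mid',(a+b)/2,np.linalg.norm(v),np.degrees(np.arctan2(v[1],v[0]))-90)
im,T=snap('w2')
for n in('slat','holder'):print(n,[(d['score'],np.round(d['position'],3)) for d in finder.find_in('wrist',n)[:3]])
cv2.imwrite('pics/w2c.png',cv2.resize(im[0:300,130:530],(800,600),interpolation=cv2.INTER_CUBIC))
E
```

```text
posts mid [0.61922084 0.23388775] 0.06353730874308275 12.743765980117857
3.3 [ 0.5323 -0.1805  0.4451] yaw -19.99251944223006
slat [(0.98, array([ 0.505, -0.214,  0.145])), (0.68, array([ 0.512, -0.211,  0.007])), (0.63, array([ 0.45 , -0.38 ,  0.038]))]
holder [(0.97, array([ 0.672, -0.28 ,  0.021])), (0.87, array([ 0.511, -0.21 ,  0.006]))]
```

View pics/w2c.png

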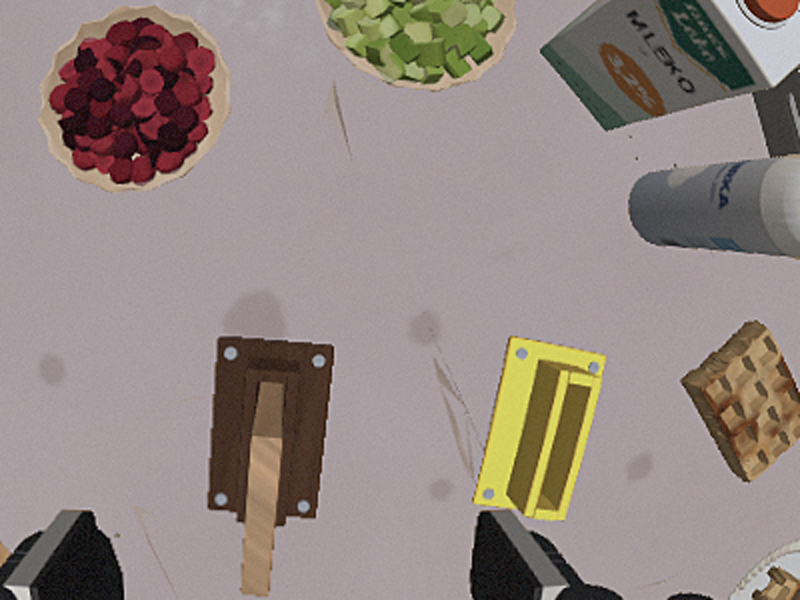

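The wood slat's top face runs from crop (267,437) to (255,594), and its dark foot plate corners are at (220,337), (333,346), (318,518) and (208,508). The yellow holder and the bowls are off to the side. Next I compute the slat pose.

```bash
python3 - <<'E'
from h import *
T=np.load('pics/w2.npy');p=viewer.camera_params('wrist');print(p['vertical_fov'],p['cx'],p['cy'],np.round(T,3))
print(np.round(p['T_tool_cam'],3))
g=lambda u,v,z:wplane(T,(130+u/2,v/2),z)[:2]
def rep(n,c):
    a,b,c_,d=c;print(n,np.mean(c,0),[round(np.linalg.norm(v),4) for v in(b-a,c_-d,d-a,c_-b)],[round(np.degrees(np.arctan2(v[1],v[0])),1) for v in(b-a,c_-d,d-a,c_-b)])
for z in(.0,.006): rep('foot',[g(*q,z) for q in((220,337),(333,346),(318,518),(208,508))])
for z in(.148,):rep('slat',[g(*q,z) for q in((252,436),(282,438),(268,595),(241,593))])
T=np.load('pics/w1.npy')
for z in (.145,):print([wplane(T,q,z)[:2] for q in((372.9,164.1),(358.2,233.2))])
E
```

```text
65.70646984690485 272.6155648839666 207.42303721253995 [[ 0.94  -0.33  -0.091  0.554]
 [-0.342 -0.906 -0.249 -0.118]
 [-0.001  0.265 -0.964  0.415]
 [ 0.     0.     0.     1.   ]]
[[-0.001 -0.964 -0.265  0.066]
 [ 1.    -0.    -0.001 -0.001]
 [ 0.001 -0.265  0.964  0.03 ]
 [ 0.     0.     0.     1.   ]]
foot [ 0.50095609 -0.23216125] [np.float64(0.0732), np.float64(0.0771), np.float64(0.12), np.float64(0.1211)] [np.float64(-24.7), np.float64(-25.5), np.float64(-115.6), np.float64(-113.8)]
foot [ 0.50172278 -0.23051513] [np.float64(0.0721), np.float64(0.0759), np.float64(0.1183), np.float64(0.1193)] [np.float64(-24.7), np.float64(-25.5), np.float64(-115.6), np.float64(-113.8)]
slat [ 0.50137356 -0.2294179 ] [np.float64(0.0129), np.float64(0.0128), np.float64(0.0784), np.float64(0.0785)] [np.float64(-24.0), np.float64(-24.4), np.float64(-114.9), np.float64(-115.0)]
[array([0.61221295, 0.26487382]), array([0.62622873, 0.20290167])]
```

```bash
python3 - <<'E'
from h import *
for cam,ps in(('scene',((197.5,143.75),(217.5,150.75))),('side',((251.25,137.75),(262.25,146.75)))):
    a,b=[onplane(cam,q,.145)[:2] for q in ps];v=a-b;print(cam,a,b,(a+b)/2,np.linalg.norm(v),np.degrees(np.arctan2(v[1],v[0]))-90)
T=np.load('pics/w1.npy');g=lambda u,v,z:wplane(T,(250+u/3.4,90+v/3.4),z)[:2]
# rails z~.02 left ends; scale green centre z=.011
print('rails',(g(278,143,.02)+g(228,420,.02))/2,'green',g(328,513,.0105))
E
```

```text
scene [0.616664   0.26205893] [0.62932968 0.19908043] [0.62299684 0.23056968] 0.06423948217414933 11.371137594496815
side [0.61399652 0.26239801] [0.627225   0.19841394] [0.62061076 0.23040598] 0.06533722903162192 11.681122148165912
rails [0.60218764 0.22918572] green [0.66906778 0.15495363]
```

Emit:
arm_command(
  plan=[
    {"dp": [-29, -6, 0], "spin": 0.04},
    {"dp": [-29, -5, 0], "spin": 0.04},
    {"dp": [0, 0, 45], "spin": 0},
    {"dp": [0, 0, 40], "spin": 0},
    {"dp": [0, 0, 0], "spin": 0},
  ],
)

```text
clock: 3.95
position: [0.5016, -0.2268, 0.3555]
ee_rot: [0.839, 0.544, -0.003, -0.003]
ft_force: [0.7, 0.1, 0.6]
grip_width: 0.999
grasp_force: 0.0
```

```bash
python3 - <<'E'
from h import *
im,T=snap('w3')
# ideal slat-top midline projections vs gripper centre: view
o=manip.get_obs();R=Ro.from_quat(o['ee_rot']).as_matrix()
print('slat centre in tool mm',1000*R.T@(np.array([.5022,-.2308,.113])-o['position']))
E
```

```text
3.95 [ 0.5016 -0.2268  0.3555] yaw -24.129390286041083
slat centre in tool mm [ -3.21193345   2.14725328 245.55881872]
```

View pics/w3.png

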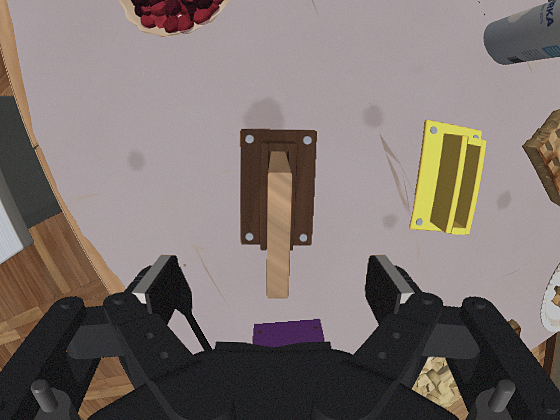

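The slat top lies centred between the fingers, with corners at about (267,167), (293,167), (289,298) and (267,297).

```bash
python3 - <<'E'
from h import *
T=np.load('pics/w3.npy');c=[wplane(T,q,.148)[:2] for q in((267,167),(293,167),(289,298),(267,297))]
print(np.mean(c,0));v=c[3]-c[0];print(np.linalg.norm(v),np.linalg.norm(c[1]-c[0]),np.degrees(np.arctan2(*v[::-1])))
o=manip.get_obs();R=Ro.from_quat(o['ee_rot']).as_matrix();print(o['clock'],np.round(o['position'],4),R.round(4).tolist())
m=np.mean(c,0);print(1000*R.T@(np.array([*m,.113])-o['position']))
E
```

```text
[ 0.50214551 -0.22813878]
0.08143575635057182 0.014276895090893894 -114.4747373550365
4.0 [ 0.5025 -0.2272  0.3586] [[0.4086, 0.9127, -0.004], [0.9127, -0.4086, 0.0007], [-0.001, -0.0039, -1.0]]
[ -0.805271     1.01013398 245.56088667]
```

Emit:
arm_command(
  plan=[
    {"dp": [-2, 1, 30], "spin": 0},
    {"dp": [0, 0, 30], "spin": 0},
    {"dp": [0, 0, 20], "spin": 0},
    {"dp": [0, 0, 10], "spin": 0},
    {"dp": [0, 0, 0], "spin": 0},
  ],
)

```text
clock: 4.5
position: [0.5039, -0.2294, 0.2704]
ee_rot: [0.839, 0.544, 0.0, 0.0]
ft_force: [0.2, -0.1, 0.9]
grip_width: 1.005
grasp_force: 0.0
```

Emit:
arm_command(
  plan=[
    {"dp": [0, 0, 0], "spin": 0},
    {"dp": [0, 0, 0], "spin": 0},
    {"dp": [0, 0, 0], "spin": 0},
    {"dp": [0, 0, 0], "spin": 0},
    {"dp": [0, 0, 0], "spin": 0},
  ],
  grip=1,
  newtons=80,
)

```text
clock: 5.0
position: [0.5036, -0.2293, 0.2701]
ee_rot: [0.839, 0.544, 0.0, 0.0]
ft_force: [-4.0, 2.1, 20.9]
grip_width: 0.152
grasp_force: 78.9
```

Emit:
arm_command(
  plan=[
    {"dp": [0, 0, 0], "spin": 0},
    {"dp": [0, 0, 0], "spin": 0},
    {"dp": [0, 0, 0], "spin": 0},
    {"dp": [0, 0, 0], "spin": 0},
    {"dp": [0, 0, 0], "spin": 0},
  ],
)

```text
clock: 5.5
position: [0.5036, -0.2294, 0.2701]
ee_rot: [0.839, 0.544, 0.0, 0.0]
ft_force: [-0.6, 1.7, 6.3]
grip_width: 0.154
grasp_force: 78.4
```

Emit:
arm_command(
  plan=[
    {"dp": [0, 0, -6], "spin": 0},
    {"dp": [0, 0, -10], "spin": 0},
    {"dp": [0, 0, -10], "spin": 0},
    {"dp": [0, 0, -10], "spin": 0},
    {"dp": [0, 0, -10], "spin": 0},
  ],
)

```text
clock: 6.0
position: [0.5035, -0.2293, 0.3168]
ee_rot: [0.839, 0.544, 0.0, 0.0]
ft_force: [1.2, 0.6, -0.9]
grip_width: 0.148
grasp_force: 77.8
```

Emit:
arm_command(
  plan=[
    {"dp": [0, 0, -10], "spin": 0},
    {"dp": [0, 0, -10], "spin": 0},
    {"dp": [0, 0, -10], "spin": 0},
    {"dp": [0, 0, -10], "spin": 0},
    {"dp": [0, 0, -10], "spin": 0},
  ],
)

```text
clock: 6.5
position: [0.5035, -0.2293, 0.3665]
ee_rot: [0.839, 0.544, 0.0, -0.0]
ft_force: [0.3, 0.2, -1.4]
grip_width: 0.153
grasp_force: 77.8
```

Emit:
arm_command(
  plan=[
    {"dp": [0, 0, -10], "spin": 0},
    {"dp": [0, 0, -10], "spin": 0},
    {"dp": [0, 0, -8], "spin": 0},
    {"dp": [0, 0, -4], "spin": 0},
    {"dp": [0, 0, 0], "spin": 0},
  ],
)

```text
clock: 7.0
position: [0.5036, -0.2294, 0.3982]
ee_rot: [0.839, 0.544, 0.0, 0.0]
ft_force: [-0.0, -0.3, -0.9]
grip_width: 0.156
grasp_force: 77.8
```

Emit:
arm_command(
  plan=[
    {"dp": [4, 0, 0], "spin": -0.006},
    {"dp": [6, 0, 0], "spin": -0.008},
    {"dp": [7, 0, 0], "spin": -0.01},
    {"dp": [8, 0, 0], "spin": -0.012},
    {"dp": [10, 0, 0], "spin": -0.014},
  ],
)

```text
clock: 7.5
position: [0.5174, -0.1963, 0.3975]
ee_rot: [0.825, 0.565, -0.0, -0.0]
ft_force: [0.2, -0.5, -1.2]
grip_width: 0.151
grasp_force: 77.8
```

Emit:
arm_command(
  plan=[
    {"dp": [14, 0, 0], "spin": -0.02},
    {"dp": [14, 0, 0], "spin": -0.02},
    {"dp": [14, 0, 0], "spin": -0.02},
    {"dp": [14, 0, 0], "spin": -0.02},
    {"dp": [14, 0, 0], "spin": -0.02},
  ],
)

```text
clock: 8.0
position: [0.5402, -0.1295, 0.3977]
ee_rot: [0.795, 0.606, 0.0, -0.0]
ft_force: [0.6, 0.6, -0.3]
grip_width: 0.154
grasp_force: 77.8
```

Emit:
arm_command(
  plan=[
    {"dp": [14, 0, 0], "spin": -0.02},
    {"dp": [14, 0, 0], "spin": -0.02},
    {"dp": [14, 0, 0], "spin": -0.02},
    {"dp": [14, 0, 0], "spin": -0.02},
    {"dp": [14, 0, 0], "spin": -0.02},
  ],
)

```text
clock: 8.5
position: [0.5559, -0.0616, 0.3977]
ee_rot: [0.764, 0.645, -0.0, -0.0]
ft_force: [-0.3, 0.7, -1.1]
grip_width: 0.153
grasp_force: 77.8
```

Emit:
arm_command(
  plan=[
    {"dp": [14, 0, 0], "spin": -0.02},
    {"dp": [14, 0, 0], "spin": -0.02},
    {"dp": [14, 0, 0], "spin": -0.02},
    {"dp": [14, 0, 0], "spin": -0.02},
    {"dp": [14, 0, 0], "spin": -0.02},
  ],
)

```text
clock: 9.0
position: [0.5649, 0.0078, 0.3977]
ee_rot: [0.731, 0.683, 0.0, -0.0]
ft_force: [-0.6, -0.6, -1.2]
grip_width: 0.155
grasp_force: 77.8
```

Emit:
arm_command(
  plan=[
    {"dp": [14, 0, 0], "spin": -0.02},
    {"dp": [14, 0, 0], "spin": -0.02},
    {"dp": [14, 0, 0], "spin": -0.02},
    {"dp": [14, 0, 0], "spin": -0.02},
    {"dp": [14, 0, 0], "spin": -0.02},
  ],
)

```text
clock: 9.5
position: [0.5669, 0.0778, 0.3977]
ee_rot: [0.696, 0.718, 0.0, -0.0]
ft_force: [0.4, 0.3, -1.2]
grip_width: 0.157
grasp_force: 77.8
```

Emit:
arm_command(
  plan=[
    {"dp": [14, 0, 0], "spin": -0.02},
    {"dp": [14, 0, 0], "spin": -0.02},
    {"dp": [14, 0, 0], "spin": -0.02},
    {"dp": [14, 0, 0], "spin": -0.02},
    {"dp": [12, 0, 0], "spin": -0.02},
  ],
)

```text
clock: 10.0
position: [0.5621, 0.1458, 0.3976]
ee_rot: [0.659, 0.752, 0.0, -0.0]
ft_force: [-0.4, 0.1, -0.8]
grip_width: 0.156
grasp_force: 77.8
```

Emit:
arm_command(
  plan=[
    {"dp": [10, 0, 0], "spin": -0.014},
    {"dp": [8, 0, 0], "spin": -0.012},
    {"dp": [7, 0, 0], "spin": -0.01},
    {"dp": [5, 0, 0], "spin": -0.008},
    {"dp": [0, 0, 0], "spin": 0},
  ],
)

```text
clock: 10.5
position: [0.5577, 0.1747, 0.3976]
ee_rot: [0.643, 0.766, 0.0, -0.0]
ft_force: [-0.1, -0.1, -1.2]
grip_width: 0.154
grasp_force: 77.8
```

Emit:
arm_command(
  plan=[
    {"dp": [8, 0, 0], "spin": -0.01},
    {"dp": [10, 0, 0], "spin": -0.01},
    {"dp": [10, 0, 0], "spin": -0.01},
    {"dp": [9, 0, 0], "spin": -0.012},
    {"dp": [6, 0, 0], "spin": 0},
  ],
)

```text
clock: 11.0
position: [0.5493, 0.2176, 0.3976]
ee_rot: [0.626, 0.78, 0.0, -0.0]
ft_force: [0.3, -0.2, -0.2]
grip_width: 0.15
grasp_force: 77.8
```

Emit:
arm_command(
  plan=[
    {"dp": [0, 0, 10], "spin": 0},
    {"dp": [0, 0, 15], "spin": 0},
    {"dp": [0, 0, 15], "spin": 0},
    {"dp": [0, 0, 15], "spin": 0},
    {"dp": [0, 0, 15], "spin": 0},
  ],
)

```text
clock: 11.5
position: [0.5495, 0.2159, 0.3259]
ee_rot: [0.627, 0.779, -0.0, -0.0]
ft_force: [-0.3, 0.5, -0.1]
grip_width: 0.154
grasp_force: 77.8
```

Emit:
arm_command(
  plan=[
    {"dp": [0, 0, 15], "spin": 0},
    {"dp": [0, 0, 14], "spin": 0},
    {"dp": [0, 0, 8], "spin": 0},
    {"dp": [0, 0, 4], "spin": 0},
    {"dp": [0, 0, 0], "spin": 0},
  ],
)

```text
clock: 12.0
position: [0.5496, 0.2163, 0.2864]
ee_rot: [0.627, 0.779, -0.0, -0.0]
ft_force: [-0.2, 0.9, -0.9]
grip_width: 0.15
grasp_force: 77.8
```

```bash
python3 - <<'E'
from h import *
im,T=snap('w4')
a=viewer.camera('scene');b=viewer.camera('side');cv2.imwrite('pics/s4.png',a);cv2.imwrite('pics/d4.png',b)
d=lambda i,x,y:cv2.resize(i[y:y+120,x:x+160],(400,300),interpolation=cv2.INTER_CUBIC)
cv2.imwrite('pics/c4.png',np.vstack([np.hstack([d(a,140,100),d(b,190,90)]),np.hstack([cv2.resize(im[100:340,120:440],(400,300),interpolation=cv2.INTER_CUBIC)]*1+[np.zeros((300,400,3),np.uint8)])]))
E
```

```text
12.0 [0.5496 0.2163 0.2864] yaw 12.377272667435959
```

View pics/c4.png

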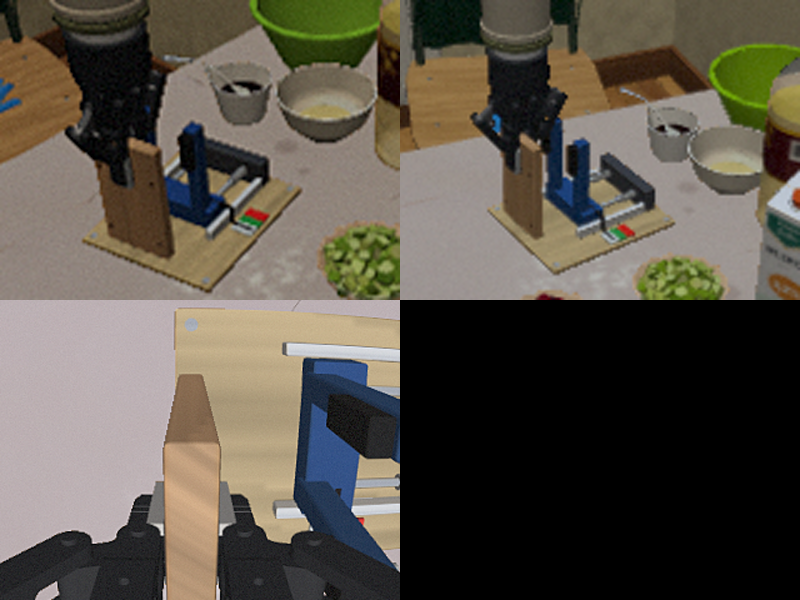

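The slat stands upright over the board in front of the fence, and both pads are clear of it. I advance slowly along tool +y and watch the force.

Emit:
arm_command(
  plan=[
    {"dp": [0, 5, 0], "spin": 0},
    {"dp": [0, 8, 0], "spin": 0},
    {"dp": [0, 8, 0], "spin": 0},
    {"dp": [0, 7, 0], "spin": 0},
    {"dp": [0, 5, 0], "spin": 0},
  ],
)

```text
clock: 12.65
position: [0.5827, 0.2235, 0.2866]
ee_rot: [0.627, 0.779, -0.0, 0.0]
ft_force: [0.0, 0.4, -1.8]
grip_width: 0.153
grasp_force: 77.8
```

Emit:
arm_command(
  plan=[
    {"dp": [0, 3, 0], "spin": 0},
    {"dp": [0, 3, 0], "spin": 0},
    {"dp": [0, 3, 0], "spin": 0},
    {"dp": [0, 2, 0], "spin": 0},
    {"dp": [0, 0, 0], "spin": 0},
  ],
)

```text
clock: 13.15
position: [0.5927, 0.2258, 0.2867]
ee_rot: [0.627, 0.779, 0.0, 0.0]
ft_force: [-0.1, 0.3, -0.6]
grip_width: 0.152
grasp_force: 77.8
```

Emit:
arm_command(
  plan=[
    {"dp": [0, 2, 0], "spin": 0},
    {"dp": [0, 2, 0], "spin": 0},
    {"dp": [0, 0, 0], "spin": 0},
    {"dp": [0, 0, 0], "spin": 0},
  ],
)

```text
clock: 13.55
position: [0.5965, 0.2266, 0.2867]
ee_rot: [0.627, 0.779, -0.0, -0.0]
ft_force: [-0.1, 0.1, -0.0]
grip_width: 0.149
grasp_force: 77.9
```

Emit:
arm_command(
  plan=[
    {"dp": [0, 2, 0], "spin": 0},
    {"dp": [0, 2, 0], "spin": 0},
    {"dp": [0, 0, 0], "spin": 0},
    {"dp": [0, 0, 0], "spin": 0},
  ],
)

```text
clock: 13.95
position: [0.6004, 0.2274, 0.2866]
ee_rot: [0.627, 0.779, -0.0, -0.0]
ft_force: [-2.3, 0.1, -0.4]
grip_width: 0.152
grasp_force: 78.0
```

Emit:
arm_command(
  plan=[
    {"dp": [0, 2, 0], "spin": 0},
    {"dp": [0, 2, 0], "spin": 0},
    {"dp": [0, 2, 0], "spin": 0},
    {"dp": [0, 0, 0], "spin": 0},
    {"dp": [0, 0, 0], "spin": 0},
  ],
)

```text
clock: 14.45
position: [0.6062, 0.2287, 0.2866]
ee_rot: [0.627, 0.779, -0.0, -0.0]
ft_force: [-5.5, -0.7, 1.3]
grip_width: 0.155
grasp_force: 78.4
```

```bash
python3 - <<'E'
from h import *
F=[]
im,T=snap('w5');F.append(manip.get_obs()['ft_force'])
a=viewer.camera('scene');F.append(manip.get_obs()['ft_force']);b=viewer.camera('side');F.append(manip.get_obs()['ft_force']);cv2.imwrite('pics/s5.png',a);cv2.imwrite('pics/d5.png',b)
print(np.round(F,2))
d=lambda i,x,y:cv2.resize(i[y:y+75,x:x+100],(400,300),interpolation=cv2.INTER_CUBIC)
cv2.imwrite('pics/c5.png',np.vstack([np.hstack([d(a,180,140),d(b,225,128)]),np.hstack([cv2.resize(im[100:340,120:440],(400,300),interpolation=cv2.INTER_CUBIC),d(b,225,110)])]))
E
```

```text
14.45 [0.6062 0.2287 0.2866] yaw 12.376482502588077
[[-5.33 -1.85  2.08]
 [-4.97 -2.16  1.88]
 [-5.94 -1.54  1.09]]
```

View pics/c5.png

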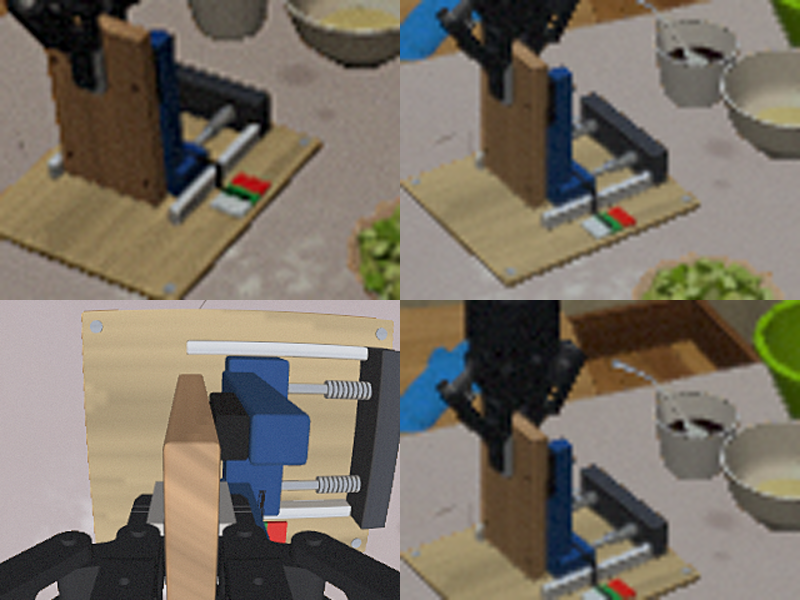

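The pointer is in the front part of the green band and the slat is flat on the pads. I check the lateral centring from the +y post top, whose corners are at about crop (247,405), (308,410), (306,463) and (252,463).

```bash
python3 - <<'E'
from h import *
T=np.load('pics/w5.npy');g=lambda u,v,z:wplane(T,(120+u*.8,100+(v-300)*.8),z)[:2]
t=np.radians(12.4);u=np.array([np.cos(t),np.sin(t)]);n=np.array([-u[1],u[0]])
for q,z in(((247,405),.145),((308,410),.145),((306,463),.145),((252,463),.145),((166,443),.164),((219,443),.164),((178,376),.0245),((203,376),.0245)):
    X=g(*q,z);print(q,round(X@u,4),round(X@n,4))
o=manip.get_obs()['position'];print('tcp',o[:2]@u,o[:2]@n)
E
```

```text
(247, 405) 0.6554 0.1377
(308, 410) 0.6733 0.1364
(306, 463) 0.6739 0.1203
(252, 463) 0.6575 0.1205
(166, 443) 0.6338 0.1322
(219, 443) 0.6463 0.1322
(178, 376) 0.632 0.1308
(203, 376) 0.6463 0.1308
tcp 0.6411002694234255 0.09318564176615587
```

Emit:
arm_command(
  plan=[
    {"dp": [0, 2, 0], "spin": 0},
    {"dp": [0, 2, 0], "spin": 0},
    {"dp": [0, 0, 0], "spin": 0},
    {"dp": [0, 0, 0], "spin": 0},
  ],
)

```text
clock: 15.0
position: [0.6099, 0.2295, 0.2866]
ee_rot: [0.627, 0.779, -0.001, -0.001]
ft_force: [-6.9, -1.4, 4.5]
grip_width: 0.156
grasp_force: 78.6
```

It reads about 4 mm off centre, which is within tolerance. Mending it is cheap: back off, shift, and press again.

Emit:
arm_command(
  plan=[
    {"dp": [0, -4, 0], "spin": 0},
    {"dp": [0, -5, 0], "spin": 0},
    {"dp": [0, -5, 0], "spin": 0},
    {"dp": [0, -4, 0], "spin": 0},
    {"dp": [4, 0, 0], "spin": 0},
  ],
)

```text
clock: 15.5
position: [0.5918, 0.2291, 0.287]
ee_rot: [0.627, 0.779, 0.0, 0.0]
ft_force: [0.3, -0.3, -1.4]
grip_width: 0.157
grasp_force: 77.9
```

Emit:
arm_command(
  plan=[
    {"dp": [0, 3, 0], "spin": 0},
    {"dp": [0, 3, 0], "spin": 0},
    {"dp": [0, 3, 0], "spin": 0},
    {"dp": [0, 3, 0], "spin": 0},
    {"dp": [0, 2, 0], "spin": 0},
  ],
)

```text
clock: 16.0
position: [0.6054, 0.2328, 0.2865]
ee_rot: [0.627, 0.779, -0.0, -0.001]
ft_force: [-6.7, 0.2, 1.9]
grip_width: 0.154
grasp_force: 78.5
```

Emit:
arm_command(
  plan=[
    {"dp": [0, 2, 0], "spin": 0},
    {"dp": [0, 2, 0], "spin": 0},
    {"dp": [0, 0, 0], "spin": 0},
    {"dp": [0, 0, 0], "spin": 0},
    {"dp": [0, 0, 0], "spin": 0},
  ],
)

```text
clock: 16.5
position: [0.6089, 0.2336, 0.2865]
ee_rot: [0.627, 0.779, -0.001, -0.001]
ft_force: [-8.0, -0.5, 2.6]
grip_width: 0.154
grasp_force: 78.8
```

```bash
python3 - <<'E'
from h import *
F=[]
im,T=snap('w6');F.append(manip.get_obs()['ft_force'])
a=viewer.camera('scene');F.append(manip.get_obs()['ft_force']);b=viewer.camera('side');F.append(manip.get_obs()['ft_force'])
print(np.round(F,2))
d=lambda i,x,y:cv2.resize(i[y:y+75,x:x+100],(400,300),interpolation=cv2.INTER_CUBIC)
cv2.imwrite('pics/c6.png',np.vstack([np.hstack([d(a,180,140),d(b,225,128)]),np.hstack([cv2.resize(im[100:340,120:440],(400,300),interpolation=cv2.INTER_CUBIC),cv2.resize(a[130:280,170:370],(400,300))])]))
E
```

```text
16.5 [0.6089 0.2336 0.2865] yaw 12.38671261989752
[[-7.68 -0.1   3.67]
 [-8.54 -0.11  3.5 ]
 [-7.88 -0.68  3.87]]
```

View pics/c6.png

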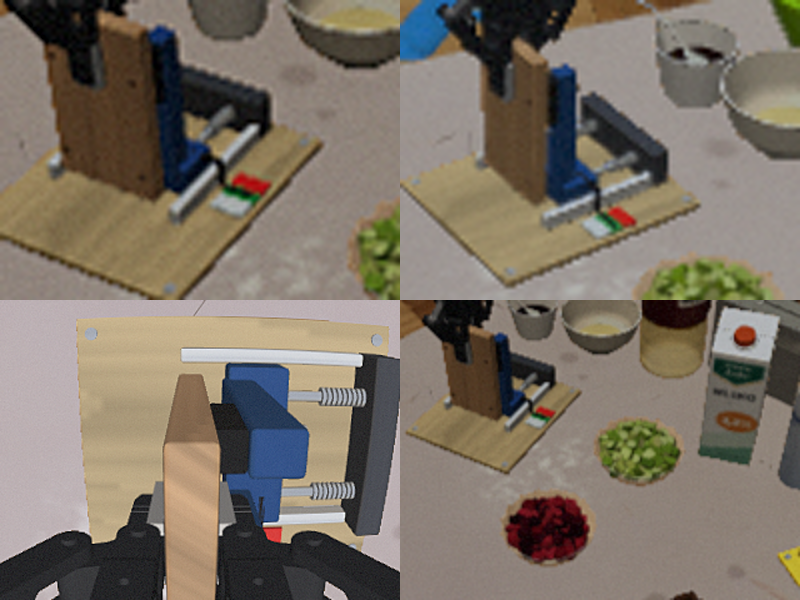

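The pointer stands in the green band, the slat is upright and flat on both pads, the push is about 8 N, and the bowls have not moved. Handing in.

```bash
python3 -c "
from workcell import manip
print(manip.hand_in())"
```

```text
the job is handed in; nothing more can be done
None
```

The job is handed in with the slat still gripped, upright and flat on both pads, its lower end about 15 mm above the base board, pushing with about 8 N and the pointer in the green; the fruit bowls were not touched, and the hand-in gave no verdict.

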